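Seat the flanged nut, then hold the rack's end cheek square

TASK

This sample-tube rack is being put together. Put the round flanged nut that stands on its flange into the pocket of the rack's base plate, flange down and fully home, and let go of it; only then take the setting square by its blade, stand it upright on the plate and press it into the corner between plate and leaning end cheek until its underside lies flat on the plate and its back lies flat on the cheek, which comes up square. Finish while still gripping the square and pressing it against both, so the cheek stays upright, and leave everything else on the bench where it is.

Things in the scene. Friction and masses are not known exactly. Their poses are not given: they have to be found in the camera images.
- nut: steel nut standing on its flange: round flange 36 mm across and 5 mm thick at the bottom, round body 22 mm across above it, 25 mm high in all, about 80 g. Origin at the centre of the flange's underside, z up
- deck: aluminium base plate of the rack, fixed to the bench, 200 (x) x 150 (y) x 16 mm, on a 4 mm rubber mat, so its top is 20 mm above the bench. Origin at the centre of its underside; x points to the cheek, z up; its top is z = 16 mm
- pocket (a point): centre of the floor of the round flat-bottomed pocket in the plate: 41 mm wide, 6 mm deep, chamfered mouth (floor 14 mm above the bench). In the plate's frame x -60, y 40, z 10 mm
- corner (a point): middle of the corner line where the plate's top meets the cheek's inner face: plate frame x 80, y 0, z 16 mm; axes as the plate
- cheek: aluminium end cheek across the plate's +x end, 110 wide (plate y -55 to 55), 95 high above the plate, 12 mm thick. It swings about the corner line: a light spring leans it 0.14 rad inwards (its top 13 mm over the plate); about 4 N at its top brings it upright, where a stop holds it. Origin on the corner line, z up along its inner face, x outwards
- square: steel setting square standing on the bench: flat stock 95 (x) x 30 (y) x 16 mm high, and a blade 45 wide (x), 10 thick (y), rising to 115 mm above the underside; 0.3 to 0.55 kg. Origin at the centre of the underside, x towards the blade's end, where blade edge and stock end make one upright back at x = 47.5 mm. Underside and back are its two square faces
- square_grip (a point): where to take the square from above, across the 10 mm thickness of the blade: in its frame x 18, y 0, z 85 mm
- square_heel (a point): the square's outer corner, where the underside meets the back: in its frame x 47.5, y 0, z 0
- spare_nut: bystander: an identical nut standing the other way up, flange on top; not to be used. Origin at the centre of its underside
- reagent: bystander: amber bottle with a red cap, 60 mm across, 130 mm high
- reagent2: bystander: smaller amber bottle with a red cap, 52 mm across, 100 mm high
- beaker: bystander: clear beaker, 70 mm across, 85 mm high
- vial: bystander: small glass vial with a white cap, 24 mm across, 45 mm high
- driver: bystander: screwdriver lying on the bench
- spanner: bystander: spanner lying on the bench
Things that resemble listed ones, but are neither listed nor needed, are in the scene too. Of the things that look like the square, the middle-sized one is meant.

How it is judged:
By the outcome, as a careful person would: the job done as asked, in the order asked, and still so for the second after the job is handed in, while the arm keeps its last pose, push and grip.
It also fails if it takes over 58 s, if anything falls off the work surface, if the arm or the gripper's body presses on something with over 40 N, if the wrist force passes 120 N, or if a joint passes its speed limit or range.

ROBOT

A 6-joint arm with a two-finger parallel gripper is mounted at the origin on the work surface. World frame = base frame: x ahead of the robot, y to its left, z up, the work surface at z = 0. Lengths are in m, angles in rad, forces in N, time in s.
With the tool pointing down it reaches from about 0.35 to 0.975 m from the base axis. Payload 4.9 kg.
Tool frame: the origin (TCP) lies on the centre line of the jaws, within the pads' length; the fingertips stand 14 mm ahead of it and the grasp point (between the pads) lies 5 mm behind it; x points along the fingers, z is the direction in which the jaws open and shut, and the axes are right-handed (so a half turn about x gives the same grasp; the last joint's range is limited). The gripper opens to 85 mm and grips with 20 to 120 N. Pads are 22 mm wide; open, the fingers measure 114 mm over their backs; the gripper's body (76 mm by 85 mm) begins 54 mm behind the grasp point. The pads swing forward as they close: fully open they stand 13 mm farther back than shut.
Start: joints at [-1.367, 0.053, 1.613, -0, 1.476, -0.119], TCP at [0.198, -0.593, 0.219] pointing down, gripper open.
Joint ranges: [-3.01, 3.01], [-1.01, 2.22], [0.06, 2.58], [-1.02, 4.17], [0.09, 2.62], [-3.14, 3.14]. Speed limits (rad/s): [2.57, 2.57, 3.14, 3.14, 3.14, 3.14].

INTERFACE

Orientations are given as a rotation vector (axis times angle).
In Python, from station import ctrl gives the robot as it stands.
- The arm moves only by the tool move_arm, never from a script. Its argument "increments" is a list that holds one entry, the list of rows, each a list of 4 numbers: the shift along the tool's x, y, z in units of 25 cm (1.0 is 25 cm), then the turn about the tool's x in units of 90 degrees (1.0 is 90 degrees). A call has 1 to 20 rows; each row shifts and turns the commanded pose from where the row before left it, along the tool's axes as they then stand; what a row does not reach is not made up. A row lasts 1/12 s, in which the tool goes at most 41.7 mm and 7.16 degrees, less where a joint would pass 70% of its speed; a pose out of reach is approached as far as the arm can. A call with a number of a shift or a turn outside -1 to 1 is refused whole. A call with a gripper value outside its range is refused whole. "gripper" is the closure, from 0 (fully open) to 1 (shut), set as the call begins (left out, the last holds). The fingers move at their own pace and stop on an object; "squeeze" is the grip in N (left out, the last holds). Time passes only in rows, so rows that do not move let the fingers close. It gives the time, the measured TCP pose, the force and the opening at its end, in the units of the state.
- ctrl.get_obs(): the state, without advancing time (a new reading comes with each control period).
- ctrl.get_image(name): name is "scene" or "side" or "wrist"; returns a dict with "pixels" (420x560x3 uint8, red, green, blue), "depth" (420x560 float32, m along the optical axis (not along the pixel's ray), 0 where there is no reading), "K" (3x3 intrinsics, pixels), "extrinsics" (4x4, takes a point from camera to world coordinates); the wrist camera has in their place "tool_from_camera" (4x4, takes a point from camera to tool coordinates, whose origin is the TCP and whose axes are the tool frame's). Camera axes: x right, y up, looking along -z (the intrinsics and any distortion apply to the point x, -y, -z); pixel columns grow to the right and rows downward; lengths in m; the calibration is good to about 2 mm. A picture is of the moment at which its call begins: read the wrist's pose just before it.
- ctrl.finish_job(): hands the job in, once; it reports no verdict.
Trained networks look in the newest picture that a camera, given by its name, has taken for a name from the list of things; names that differ only in an ending like _2 or _b are one class to them, and where a whole thing is asked for, a point or a joint stands for the part that bears it (a point fixed in the world has none). Each returns a list of dicts, best first, with "score" (0 to 1); they miss things now and then, are a little off and sometimes report something else, mostly with a low value. They report only what shows in the picture. A call takes as long as a camera call. They do not tell look-alikes from the thing itself.
- ctrl.trace(camera, target): "region" (420x560 bool, what is visible of it) and "pixel" ([row, column] in pixels, amid what is visible of it).
The state is a dict: "t": time; "q": joint angles; "dq": joint speeds; "effort": joint torques, N m; "tool_pos": TCP position; "tool_rot": TCP orientation; "contact_force": force on the tool from outside, world axes, zero at the start; "wrist_torque": the same for the moment, N m; "opening": finger opening in m.
Only numpy, scipy, OpenCV 4.12 (cv2) and the standard library are available. Lean on these libraries where they do the work, as an engineer would, in place of code of your own. Each camera call takes 0.05 s, during which the arm holds its last target. There are 200 camera calls.

## Working session

There is one attempt and no reset: what is moved stays moved. The work goes in short steps, Python scripts to look and compute and a tool call to move; the robot and the scene stay as the last step left them, time stands still between calls to the robot, and variables do not carry over. Pictures are saved under pics/ and viewed, about 8 in all and at most 12, crops included, and the job is handed in when it is done.

Besides the shell and the picture viewer there is one more tool, called as name(argument=value, ...) on one line, values as JSON. move_arm: Moves the arm, as the interface text tells. Shifts and turns lie within -1 to 1; 1 stands for 25 cm of shift or 90 degrees of turn. Its arguments: {"type":"object","properties":{"increments":{"type":"array","items":{"type":"array","items":{"type":"array","items":{"type":"number","minimum":-1,"maximum":1}}}},"gripper":{"type":"number"},"squeeze":{"type":"number"}},"required":["increments"]}

```bash
mkdir -p pics; cat > h.py <<'E'
import numpy as np, cv2
from station import ctrl
from scipy.spatial.transform import Rotation as R
def cloud(im, T=None):
    d=im["depth"];K=np.array(im["K"]);v,u=np.mgrid[:420,:560]
    P=np.stack([(u-K[0,2])/K[0,0]*d,-(v-K[1,2])/K[1,1]*d,-d],-1)
    T=np.array(im["extrinsics"]) if T is None else T
    return P@T[:3,:3].T+T[:3,3]
def tcp():
    o=ctrl.get_obs();T=np.eye(4);T[:3,:3]=R.from_rotvec(o["tool_rot"]).as_matrix();T[:3,3]=o["tool_pos"];return T
def wrist():
    T=tcp();im=ctrl.get_image("wrist");return im,T@np.array(im["tool_from_camera"])
def save(n,im): cv2.imwrite("pics/"+n,im["pixels"][...,::-1])
E
python3 - <<'E'
from h import *
o=ctrl.get_obs();print({k:np.round(v,3) for k,v in o.items()});print(tcp().round(3))
ims=[]
for c in("scene","side"):
    im=ctrl.get_image(c);ims.append(im["pixels"]);np.savez(c+".npz",**im);P=cloud(im)
    print(c,np.round(im["extrinsics"],3).tolist(),np.round(im["K"],1).tolist(), {k:v for k,v in im.items() if k not in("pixels","depth","K","extrinsics")})
    for n in("nut","square","deck","cheek","pocket","spare_nut"):
        for r in ctrl.trace(c,n)[:4]:
            m=r["region"]&(im["depth"]>0);p=P[m]
            print(c,n,round(r["score"],2),np.round(r["pixel"]),m.sum(),np.median(p,0).round(3) if m.any() else'',np.percentile(p,[2,98],axis=0).round(3).tolist() if m.any() else '')
for i,c in enumerate(("scene","side")): cv2.imwrite(f"pics/{c}0.png",cv2.resize(ims[i][...,::-1],(800,600)))
E
```

```text
{'t': np.float64(0.0), 'q': array([-1.367,  0.053,  1.614, -0.   ,  1.476, -0.119]), 'dq': array([-0.001,  0.001,  0.001, -0.001,  0.   ,  0.002]), 'effort': array([-1.0000e-03, -3.9368e+01, -3.7018e+01, -0.0000e+00,  7.0000e-03,
        0.0000e+00]), 'tool_pos': array([ 0.198, -0.592,  0.217]), 'tool_rot': array([ 0.969,  1.346, -0.967]), 'contact_force': array([-0.099,  0.403,  0.388]), 'wrist_torque': array([-0.001, -0.041,  0.031]), 'opening': np.float64(0.085)}
[[-0.     0.948  0.317  0.198]
 [ 0.002  0.317 -0.948 -0.592]
 [-1.     0.    -0.002  0.217]
 [ 0.     0.     0.     1.   ]]
scene [[0.823, -0.419, 0.385, 1.065], [0.568, 0.585, -0.578, -0.76], [0.017, 0.694, 0.72, 0.964], [0.0, 0.0, 0.0, 1.0]] [[475.0, 0.0, 278.2], [0.0, 475.0, 211.2], [0.0, 0.0, 1.0]] {}
scene nut 0.56 [230. 271.] 111 [ 0.574 -0.065  0.012] [[0.558, -0.075, -0.001], [0.585, -0.047, 0.027]]
scene nut 0.41 [177. 336.] 827 [0.639 0.145 0.076] [[0.571, 0.098, 0.0], [0.65, 0.298, 0.116]]
scene nut 0.23 [276. 229.] 911 [ 0.59  -0.255  0.036] [[0.539, -0.292, 0.006], [0.615, -0.237, 0.115]]
scene square 0.92 [
[... 1550 characters left out ...]
.] 1434 [ 0.575 -0.262  0.017] [[0.527, -0.296, 0.002], [0.612, -0.241, 0.115]]
side deck 0.94 [171. 246.] 3459 [0.558 0.139 0.02 ] [[0.455, 0.078, 0.0], [0.644, 0.242, 0.114]]
side deck 0.29 [290. 317.] 1382 [ 0.574 -0.261  0.018] [[0.528, -0.296, 0.005], [0.61, -0.242, 0.115]]
side cheek 0.67 [415. 214.] 769 [ 0.363 -0.39   0.007] [[0.322, -0.435, 0.004], [0.477, -0.363, 0.009]]
side pocket 0.84 [172. 244.] 3349 [0.556 0.139 0.02 ] [[0.455, 0.078, 0.005], [0.639, 0.235, 0.114]]
side spare_nut 0.75 [247. 234.] 219 [ 0.463 -0.101  0.024] [[0.448, -0.113, 0.004], [0.478, -0.082, 0.027]]
side spare_nut 0.73 [296. 317.] 1441 [ 0.574 -0.262  0.017] [[0.526, -0.296, 0.002], [0.61, -0.242, 0.115]]
```

View pics/scene0.png

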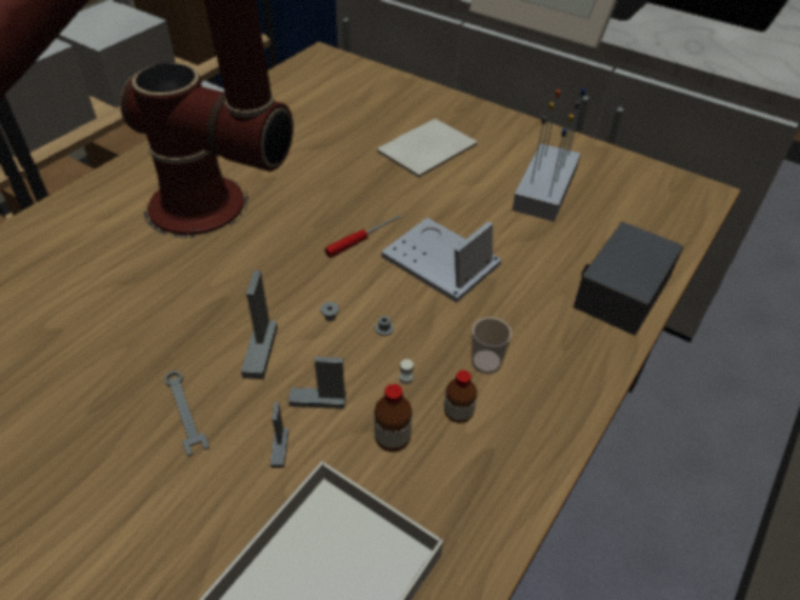

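View pics/side0.png

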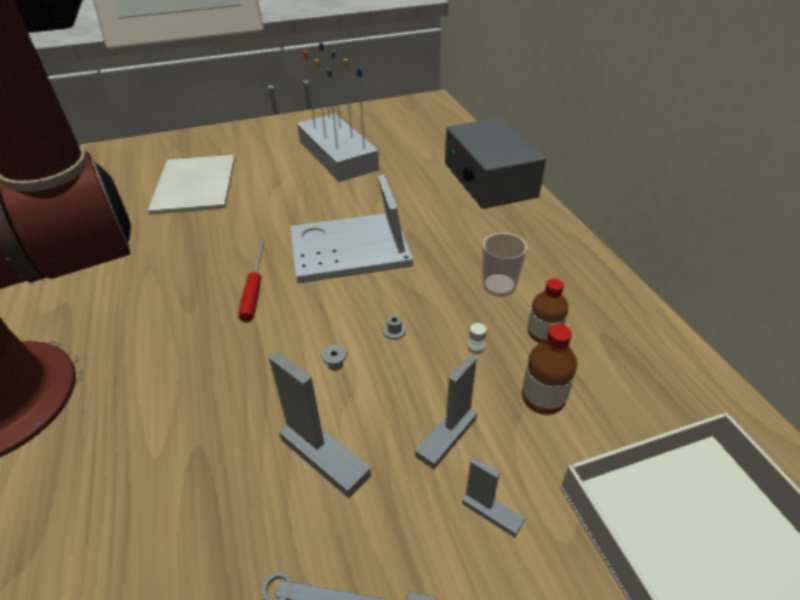

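Scene view (800x600): the nut, flange down, is at (384,325), and the spare nut at (330,310). The middle square is at (320,385) with its blade at the right-hand end. The plate is at (440,255), with the pocket ring at (430,232) and the cheek at its right end. The side view agrees. Next I'll fit the poses.

```bash
cat > fit.py <<'E'
from h import *
def fit(P):
    """P: Nx3 world"""
    def box(c,r,z0,z1):
        return P[(np.hypot(P[:,0]-c[0],P[:,1]-c[1])<r)&(P[:,2]>z0)&(P[:,2]<z1)]
    def rect(q,n):
        if len(q)<15: print(n,'few');return
        r=cv2.minAreaRect((q[:,:2]*1000).astype(np.float32)); print(n,len(q),'c',np.round(r[0],1),'size',np.round(r[1],1),'ang',round(r[2],2),'z',np.percentile(q[:,2]*1000,[5,50,95]).round(1))
    rect(box((.57,-.067),.03,.0215,.03),'nut top'); rect(box((.57,-.067),.03,.003,.007),'flange')
    rect(box((.575,-.262),.07,.013,.019),'stock'); rect(box((.575,-.262),.07,.10,.125),'blade top');rect(box((.575,-.262),.07,.03,.1),'blade')
    rect(box((.56,.15),.15,.0175,.0225),'deck'); rect(box((.56,.15),.15,.105,.125),'cheek top'); rect(box((.56,.15),.15,.03,.125),'cheek'); rect(box((.56,.15),.13,.0125,.0155),'pocket')
E
python3 - <<'E'
from fit import *
for c in("scene","side"):
    print(c);fit(cloud(dict(np.load(c+".npz"))).reshape(-1,3))
E
```

```text
scene
nut top 43 c [569.3 -59.8] size [19.7 22.6] ang 56.58 z [22.3 24.  27.7]
flange 50 c [574.6 -64.9] size [32.6 46.7] ang 35.9 z [3.3 4.3 6. ]
stock 254 c [ 572.6 -261. ] size [94.5 31.8] ang 33.09 z [13.2 15.3 18.3]
blade top 137 c [ 593.9 -248.9] size [44.1 14.1] ang 32.55 z [101.6 112.7 116.1]
blade 354 c [ 596.5 -250.7] size [45.6 12.2] ang 42.14 z [33.6 66.9 96.5]
deck 1271 c [557.8 161.1] size [151.9 203.5] ang 83.1 z [17.7 19.5 21.9]
cheek top 179 c [629.4 152.3] size [111.8  16.5] ang 83.29 z [106.1 113.1 116.7]
cheek 752 c [634.9 150. ] size [116.1  28. ] ang 83.33 z [ 34.9  80.4 114.9]
pocket 167 c [562. 162.] size [157.3 194.4] ang 83.23 z [12.7 14.5 15.5]
side
nut top 67 c [564.7 -60.4] size [20.9 23.3] ang 22.55 z [22.7 24.5 26.7]
flange 70 c [564.9 -64.5] size [29.5 33.3] ang 76.35 z [3.5 4.9 6.5]
stock 587 c [ 569.1 -263.4] size [96.4 30.7] ang 32.04 z [13.8 15.7 17.3]
blade top 217 c [ 589.9 -250.4] size [45.1 11. ] ang 31.42 z [101.9 113.5 115.8]
blade 432 c [ 589.9 -249.9] size [47.5 11.2] ang 32.77 z [33.6 66.9 96.6]
deck 2455 c [553.2 160.3] size [155.6 199.9] ang 83.25 z [18.2 19.8 21.5]
cheek top 149 c [625.2 150.5] size [110.7  12.4] ang 83.66 z [107.7 114.4 116.4]
cheek 363 c [625.2 149.8] size [112.7  21.9] ang 89.82 z [ 38.1  94.6 115.6]
pocket 175 c [552.7 152.9] size [139.  199.4] ang 83.14 z [12.7 14.1 15.3]
```

move_arm(increments=[[[-0.02, 0.133, -0.055, 0], [-0.02, 0.133, -0.055, 0], [-0.02, 0.133, -0.055, 0], [-0.02, 0.133, -0.055, 0], [-0.02, 0.133, -0.055, 0], [-0.02, 0.133, -0.055, 0], [-0.02, 0.133, -0.055, 0], [-0.02, 0.133, -0.055, 0], [-0.02, 0.133, -0.055, 0], [-0.02, 0.133, -0.055, 0], [-0.02, 0.133, -0.055, 0], [0, 0.133, -0.055, 0], [0, 0.133, -0.055, 0], [0, 0.133, -0.055, 0], [0, 0, 0, 0], [0, 0, 0, 0], [0, 0, 0, 0]]])

```text
t: 2.12
tool_pos: [0.5786, -0.2625, 0.2735]
tool_rot: [0.968, 1.345, -0.968]
contact_force: [0.3, 0.7, 0.3]
opening: 0.0856
```

```bash
python3 - <<'E'
from fit import *
print(tcp().round(4).tolist())
im,T=wrist();print(im["tool_from_camera"].round(3).tolist(),im["K"].round(1).tolist());save("w1.png",im)
fit(cloud(im,T).reshape(-1,3))
P=cloud(dict(np.load("scene.npz")))
for n in("reagent","reagent2","vial","beaker"):
    for r in ctrl.trace("scene",n)[:1]:
        p=P[r["region"]];print(n,r["score"],np.percentile(p,[5,50,95],axis=0).round(3).tolist())
E
```

```text
[[-0.0005, 0.9482, 0.3176, 0.5786], [-0.0002, 0.3176, -0.9482, -0.2625], [-1.0, -0.0005, 0.0, 0.2735], [0.0, 0.0, 0.0, 1.0]]
[[0.0, 0.298, -0.954, -0.154], [0.001, 0.954, 0.298, 0.076], [1.0, -0.001, -0.0, -0.001], [0.0, 0.0, 0.0, 1.0]] [[353.6, 0.0, 278.6], [0.0, 353.6, 212.5], [0.0, 0.0, 1.0]]
nut top 338 c [565.4 -59.4] size [21.7 21.8] ang 66.29 z [22.5 23.8 25. ]
flange 276 c [566.4 -61.9] size [34.6 30.3] ang 25.33 z [3.1 4.  5.9]
stock 1135 c [ 568.6 -261.3] size [95.3 30. ] ang 32.31 z [13.5 14.8 16.1]
blade top 605 c [ 589.9 -247.9] size [44.9 10.1] ang 32.32 z [106.5 113.6 114.9]
blade 209 c [ 593.8 -250.8] size [43.9  9.1] ang 44.89 z [35.3 69.8 96.8]
deck few
cheek top few
cheek few
pocket few
reagent 0.91 [[0.703, -0.276, 0.008], [0.731, -0.262, 0.079], [0.749, -0.235, 0.129]]
reagent2 0.91 [[0.703, -0.276, 0.008], [0.731, -0.262, 0.079], [0.749, -0.235, 0.129]]
vial 0.67 [[0.665, -0.147, 0.012], [0.675, -0.14, 0.038], [0.682, -0.128, 0.046]]
beaker 0.94 [[0.741, -0.049, 0.016], [0.769, -0.026, 0.056], [0.798, 0.013, 0.084]]
```

View pics/w1.png

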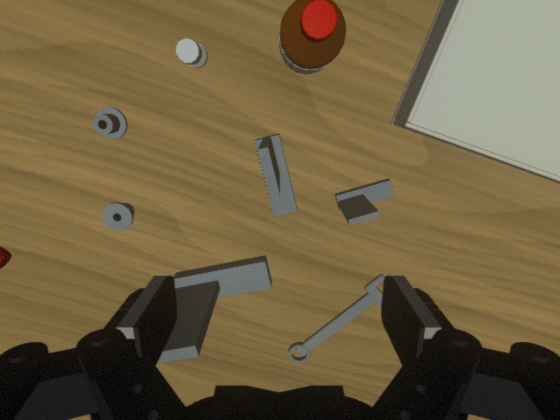

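Wrist view (560x420): the middle square is at (277,175), with its blade top sharp. The nut is at (110,123), the spare at (118,216) and the bottle at (315,35), and nothing is close to the grasp spots. I'll go above the nut next.

move_arm(increments=[[[0, 0.026, -0.098, 0], [0.06, 0.026, -0.098, 0], [0.09, 0.026, -0.098, 0], [0.09, 0.026, -0.098, 0], [0.09, 0.026, -0.098, 0], [0.09, 0.026, -0.098, 0], [0.09, 0.026, -0.098, 0], [0.09, 0.026, -0.098, 0], [0.09, 0, 0, 0], [0, 0, 0, 0], [0, 0, 0, 0], [0, 0, 0, 0]]])

```text
t: 3.37
tool_pos: [0.5667, -0.0612, 0.1027]
tool_rot: [0.969, 1.342, -0.968]
contact_force: [-0.4, 0.0, 0.9]
opening: 0.0854
```

```bash
python3 - <<'E'
from fit import *
M=tcp();print(M.round(4).tolist())
im,T=wrist();P=cloud(im,T).reshape(-1,3);fit(P)
for z0,z1 in((.0215,.03),(.0025,.007)):
    q=P[(np.hypot(P[:,0]-.566,P[:,1]+.06)<.035)&(P[:,2]>z0)&(P[:,2]<z1)]
    c,r=cv2.minEnclosingCircle((q[:,:2]*1000).astype(np.float32));c=np.array(c)/1000;print(c,r,(M[:3,:3].T@(np.r_[c,.021]-M[:3,3])/.25).round(4))
E
```

```text
[[0.0021, 0.9488, 0.316, 0.5667], [-0.0007, 0.316, -0.9488, -0.0612], [-1.0, 0.0018, 0.0013, 0.1027], [0.0, 0.0, 0.0, 1.0]]
nut top 770 c [565.7 -59.1] size [22.1 21.6] ang 20.92 z [22.6 23.8 24.8]
flange 655 c [567.2 -58.5] size [31.7 35.2] ang 18.78 z [3.1 3.9 5. ]
stock 2938 c [ 569.  -260.8] size [96. 31.] ang 32.13 z [13.6 14.7 16.4]
blade top few
blade 1695 c [ 588.3 -243.5] size [46.7 10.4] ang 21.4 z [31.3 42.5 53.1]
deck 17449 c [547.1 115.8] size [ 59.6 200.7] ang 83.87 z [17.8 18.8 19.9]
cheek top few
cheek 2003 c [635.9 110.1] size [37.3 15.4] ang 55.21 z [32.2 50.1 69.9]
pocket 576 c [549.   87.7] size [204.1  42.2] ang 5.77 z [12.7 13.9 15.4]
[ 0.56556927 -0.05912799] 11.265220642089844 [ 0.3269 -0.0022 -0.0097]
[ 0.56568488 -0.05921025] 17.865875244140625 [ 0.3269 -0.0019 -0.0092]
```

move_arm(increments=[[[0.065, -0.002, -0.009, 0], [0.065, 0, 0, 0], [0.065, 0, 0, 0], [0.065, 0, 0, 0], [0.065, 0, 0, 0], [0, 0, 0, 0], [0, 0, 0, 0], [0, 0, 0, 0]]])

```text
t: 4.08
tool_pos: [0.5662, -0.0589, 0.022]
tool_rot: [0.969, 1.341, -0.967]
contact_force: [0.2, 0.2, -0.3]
opening: 0.0849
```

move_arm(increments=[[[0, 0, 0, 0], [0, 0, 0, 0], [0, 0, 0, 0], [0, 0, 0, 0], [0, 0, 0, 0], [0, 0, 0, 0], [0, 0, 0, 0], [0, 0, 0, 0], [0, 0, 0, 0], [0, 0, 0, 0]]], gripper=1, squeeze=40)

```text
t: 4.92
tool_pos: [0.5646, -0.0581, 0.0198]
tool_rot: [0.968, 1.345, -0.968]
contact_force: [-0.5, -0.1, -0.1]
opening: 0.0
```

```bash
python3 - <<'E'
from fit import *
print(ctrl.get_obs()["opening"],tcp().round(4).tolist())
im,T=wrist();save("w2.png",im);P=cloud(im,T);fit(P.reshape(-1,3))
E
```

```text
1.5875923776503815e-05 [[-0.0001, 0.9483, 0.3172, 0.5646], [-0.0, 0.3172, -0.9483, -0.0581], [-1.0, -0.0001, -0.0, 0.0198], [0.0, 0.0, 0.0, 1.0]]
nut top 629 c [570.3 -57.8] size [12.8 21.2] ang 17.99 z [22.3 23.6 24.7]
flange 1345 c [568.7 -58.1] size [29.4 35.2] ang 17.59 z [3.1 3.8 5.1]
stock few
blade top few
blade few
deck 490 c [625.   79.7] size [ 5.4 28.3] ang 84.09 z [17.6 18.6 19.7]
cheek top 143 c [556.4   1.4] size [1.9 3.9] ang 44.22 z [111.9 113.9 115.5]
cheek 143 c [556.4   1.4] size [1.9 3.9] ang 44.22 z [111.9 113.9 115.5]
pocket 548 c [616.3  79.1] size [ 2.8 48.4] ang 85.07 z [12.7 13.9 15.3]
```

View pics/w2.png

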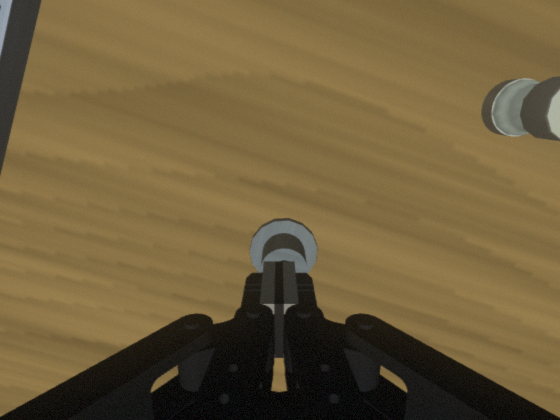

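```bash
python3 - <<'E'
from fit import *
im,T=wrist();P=cloud(im,im["tool_from_camera"])*1000
for v in range(225,365,7): print(v,[tuple(P[v,u].round(0).astype(int)) for u in(262,272,278,286,300)], im["depth"][v,278].round(3))
W=cloud(im,T)
print("bench z",np.median(W[150:200,100:400,2]),ctrl.get_obs()["tool_pos"],ctrl.get_obs()["q"])
cv2.imwrite("pics/w2c.png",cv2.resize(im["pixels"][210:370,200:360,::-1],(600,600)))
E
```

```text
225 [(np.int64(18), np.int64(15), np.int64(-9)), (np.int64(16), np.int64(16), np.int64(-4)), (np.int64(16), np.int64(16), np.int64(-1)), (np.int64(16), np.int64(16), np.int64(3)), (np.int64(17), np.int64(16), np.int64(10))] 0.18
232 [(np.int64(17), np.int64(12), np.int64(-9)), (np.int64(16), np.int64(12), np.int64(-4)), (np.int64(16), np.int64(12), np.int64(-1)), (np.int64(16), np.int64(12), np.int64(3)), (np.int64(16), np.int64(12), np.int64(10))] 0.181
239 [(np.int64(15), np.int64(9), np.int64(-9)), (np.int64(10), np.int64(10), np.int64(-4)), (np.int64(8), np.int64(11), np.int64(-1)), (np.int64(8), np.int64(11), np.int64(3)), (np.int64(16), np.int64(8), np.int64(10))] 0.174
246 [(np.int64(16), np.int64(4), np.int64(-10)), (np.int64(1), np.int64(10), np.int64(-4)), (np.int64(-1), np.int64(11), np.int64(-1)), (np.int64(-1), np.int64(11), np.int64(3)), (np.int64(8), np.int64(8), np.int64(10))] 0.165
253 [(np.int64(8), np.int64(4), np.int64(-9)), (np.int64(-4), np.int64(9), np.int64(-4)), (np.int64(-4), np.int64(9), np.int64(-1)), (np.int64(-4), np.int64(9), np.int64(2)), (np.int64(-3)
[... 2976 characters left out ...]
), np.int64(1)), (np.int64(-78), np.int64(16), np.int64(5))] 0.125
351 [(np.int64(-80), np.int64(16), np.int64(-5)), (np.int64(-59), np.int64(-1), np.int64(-3)), (np.int64(-48), np.int64(-9), np.int64(-1)), (np.int64(-59), np.int64(-1), np.int64(1)), (np.int64(-79), np.int64(16), np.int64(4))] 0.126
358 [(np.int64(-81), np.int64(15), np.int64(-5)), (np.int64(-59), np.int64(-4), np.int64(-3)), (np.int64(21), np.int64(-70), np.int64(-1)), (np.int64(-60), np.int64(-3), np.int64(1)), (np.int64(-84), np.int64(17), np.int64(4))] 0.21
bench z -0.001301575205051697 [ 0.56457214 -0.0581335   0.01979824] [-2.33724380e-01  1.25773118e-01  1.89025397e+00  1.24723916e-05
  1.12566713e+00  1.01430875e+00]
```

View pics/w2c.png

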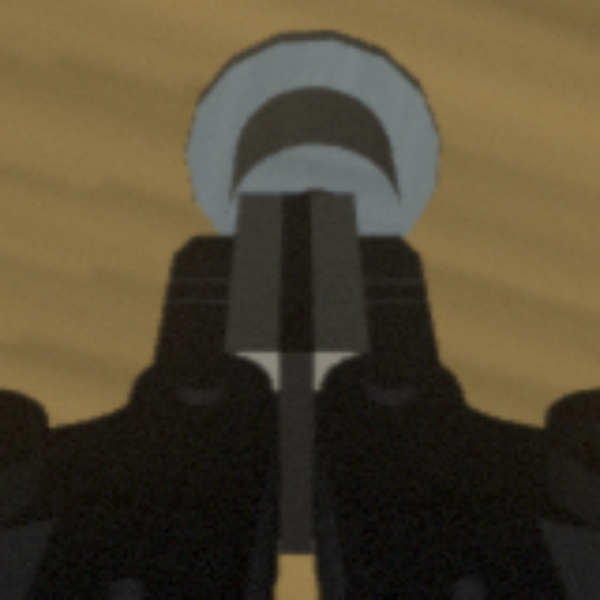

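The crop shows the shut fingers standing above the nut. By camera geometry their tips lie about 15 mm behind the reported TCP, where the text says 14 mm ahead. The nut hasn't moved, at (0.5656,-0.0592). I'll open and go about 27 mm lower in small steps, watching the force.

move_arm(increments=[[[0, 0, 0, 0], [0, 0, 0, 0], [0, 0, 0, 0], [0, 0, 0, 0], [0, 0, 0, 0], [0, 0, 0, 0], [0.02, 0, 0, 0], [0.02, 0, 0, 0], [0.02, 0, 0, 0], [0.02, 0, 0, 0], [0, 0, 0, 0], [0, 0, 0, 0]]], gripper=0)

```text
t: 6.02
tool_pos: [0.564, -0.058, -0.001]
tool_rot: [0.968, 1.346, -0.969]
contact_force: [0.2, -0.1, -0.1]
opening: 0.0853
```

```bash
python3 - <<'E'
from fit import *
im,T=wrist();save("w3.png",im);P=cloud(im,T);fit(P.reshape(-1,3));o=ctrl.get_obs();print(o["tool_pos"],o["contact_force"],o["opening"])
E
```

```text
nut top 2102 c [565.8 -59.2] size [22.2 21.9] ang 7.47 z [22.6 23.8 24.8]
flange 1695 c [568.7 -58. ] size [29.8 35.4] ang 21.82 z [3.1 3.8 5.2]
stock few
blade top few
blade few
deck few
cheek top few
cheek 4137 c [547.9   5.7] size [19.8 15.5] ang 35.37 z [69.6 79.1 90.3]
pocket few
[ 5.64434994e-01 -5.80832335e-02 -4.69281703e-04] [-0.63298847 -0.09056865  0.82332623] 0.08553423796789261
```

View pics/w3.png

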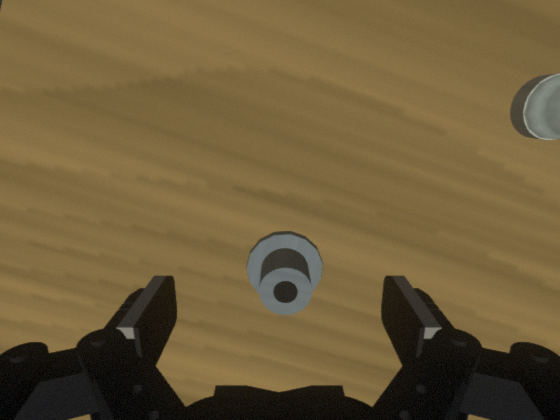

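move_arm(increments=[[[0.014, 0.004, 0.006, 0], [0.014, 0, 0, 0], [0, 0, 0, 0], [0, 0, 0, 0]]])

```text
t: 6.4
tool_pos: [0.5658, -0.0592, -0.0075]
tool_rot: [0.968, 1.345, -0.969]
contact_force: [-0.2, 0.5, -0.4]
opening: 0.0851
```

move_arm(increments=[[[0, 0, 0, 0], [0, 0, 0, 0], [0, 0, 0, 0], [0, 0, 0, 0], [0, 0, 0, 0], [0, 0, 0, 0], [0, 0, 0, 0], [0, 0, 0, 0], [0, 0, 0, 0]]], gripper=1, squeeze=40)

```text
t: 7.15
tool_pos: [0.5663, -0.0593, -0.0068]
tool_rot: [0.968, 1.344, -0.968]
contact_force: [0.3, -0.3, 1.4]
opening: 0.0201
```

move_arm(increments=[[[-0.06, 0, 0, 0], [-0.12, 0, 0, 0], [-0.12, 0, 0, 0], [-0.07, 0.01, -0.1, 0], [0, 0.01, -0.1, 0], [0, 0.01, -0.1, 0], [0, 0.01, -0.1, 0], [0, 0.01, -0.1, 0], [0, 0.01, -0.1, 0], [0, 0.01, -0.1, 0], [0, 0.01, -0.1, 0], [0, 0, 0, 0], [0, 0, 0, 0], [0, 0, 0, 0]]])

```text
t: 8.32
tool_pos: [0.5214, 0.1364, 0.085]
tool_rot: [0.967, 1.345, -0.969]
contact_force: [0.8, 0.4, -1.5]
opening: 0.0202
```

```bash
python3 - <<'E'
from fit import *
M=tcp();print(M.round(4).tolist(),ctrl.get_obs()["opening"])
im,T=wrist();save("w4.png",im);P=cloud(im,T)
Q=P.reshape(-1,3)
d=Q[(abs(Q[:,2]-.0188)<.002)&(Q[:,1]>.07)&(Q[:,0]<.67)&(Q[:,0]>.43)];r=cv2.minAreaRect((d[:,:2]*1000).astype(np.float32));print("deck",r)
p=Q[(np.hypot(Q[:,0]-.5,Q[:,1]-.208)<.035)&(Q[:,2]<.0165)&(Q[:,2]>.009)];print(len(p),np.median(p[:,2]))
c,rr=cv2.minEnclosingCircle((p[:,:2]*1000).astype(np.float32));print("pocket",c,rr,p[:,:2].mean(0))
fit(Q)
# nut in hand, tool frame
L=cloud(im,im["tool_from_camera"]).reshape(-1,3)*1000
n=L[(np.hypot(L[:,1],L[:,2])<22)&(L[:,0]>-25)&(L[:,0]<40)]
for z in range(-25,20,3):
    k=n[(n[:,0]>=z)&(n[:,0]<z+3)]
    if len(k)>5: print(z,len(k),k.min(0).round(1),k.max(0).round(1))
E
```

```text
[[-0.0005, 0.9483, 0.3175, 0.5214], [-0.0005, 0.3175, -0.9483, 0.1364], [-1.0, -0.0006, 0.0003, 0.085], [0.0, 0.0, 0.0, 1.0]] 0.020202942927063514
deck ((544.1924438476562, 162.9916534423828), (150.92764282226562, 184.36843872070312), 83.5377197265625)
2833 0.01284127745703098
pocket (492.2853698730469, 207.38577270507812) 25.810625076293945 [0.49650858 0.20937754]
nut top few
flange few
stock few
blade top few
blade few
deck 55721 c [544.4 162.9] size [150.6 184. ] ang 83.51 z [17.8 18.8 19.8]
cheek top 12522 c [570.2 130.1] size [122.5  75.6] ang 7.06 z [108.7 113.8 119.4]
cheek 16344 c [569.4 152. ] size [ 95.9 122.6] ang 84.16 z [ 70.3 113.2 117.5]
pocket 1890 c [496.8 209. ] size [40.  40.3] ang 32.43 z [12.6 13.1 14.2]
-25 332 [-25.    3.7 -20.9] [-22.   11.1  20.9]
-22 328 [-22.    3.5 -20.9] [-19.   11.2  20.7]
-19 247 [-19.    3.4 -20.7] [-16.   11.1  21. ]
-16 195 [-16.    3.6 -17.5] [-13.   10.9  15.7]
-13 874 [-13.    3.9 -15.8] [-10.   17.6  13.9]
-10 307 [-10.    5.8 -16.5] [-7.  17.8 14.6]
-7 37 [ -7.    7.  -17.1] [-5.2 17.2 14.3]
```

View pics/w4.png

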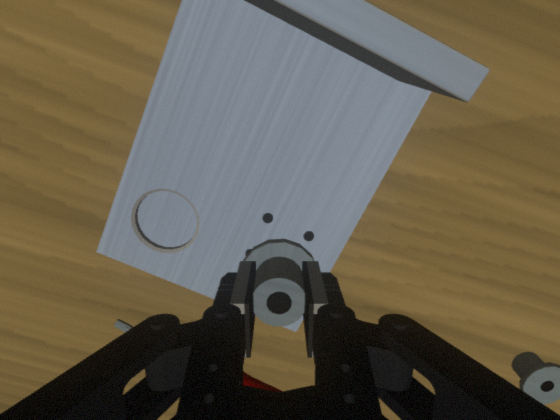

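Wrist view: the pocket is at (165,218), the cheek along the top, and the nut held upright between the pads at (280,275). I'll move over the pocket and partly down.

move_arm(increments=[[[0, 0, -0.08, 0], [0, 0, -0.08, 0], [0, 0, -0.08, 0], [0, 0, -0.061, 0], [0.06, 0, 0, 0], [0.06, 0, 0, 0], [0.06, 0, 0, 0], [0.04, 0, 0, 0], [0, 0, 0, 0], [0, 0, 0, 0], [0, 0, 0, 0]]])

```text
t: 9.28
tool_pos: [0.4985, 0.2079, 0.0312]
tool_rot: [0.969, 1.344, -0.968]
contact_force: [0.2, -0.1, -0.1]
opening: 0.0205
```

```bash
python3 - <<'E'
from fit import *
M=tcp();print(M.round(4).tolist())
im,T=wrist();Q=cloud(im,T).reshape(-1,3)
def circ(sel,n):
    r=cv2.minAreaRect((sel[:,:2]*1000).astype(np.float32));print(n,len(sel),r,np.percentile(sel[:,:2]*1000,[.5,99.5],axis=0).round(1).tolist())
h=np.hypot(Q[:,0]-.497,Q[:,1]-.208)
circ(Q[(h<.03)&(Q[:,2]<.0165)&(Q[:,2]>.009)],"pocket")
for a in range(20,60,4):
    s=Q[(h<.024)&(Q[:,2]>a/1000)&(Q[:,2]<a/1000+.004)]
    if len(s)>8: circ(s,a)
E
```

```text
[[0.0012, 0.9486, 0.3165, 0.4985], [0.0003, 0.3165, -0.9486, 0.2079], [-1.0, 0.0013, 0.0001, 0.0312], [0.0, 0.0, 0.0, 1.0]]
pocket 1586 ((505.4605712890625, 211.44656372070312), (25.2593994140625, 42.779685974121094), 18.270906448364258) [[488.8, 188.6], [516.8, 228.5]]
36 138 ((510.15338134765625, 213.2606201171875), (9.783927917480469, 31.64012908935547), 20.163049697875977) [[500.4, 197.0], [515.6, 226.4]]
40 1086 ((508.44561767578125, 212.16139221191406), (13.836066246032715, 30.80319595336914), 18.277090072631836) [[499.6, 198.0], [515.6, 225.4]]
44 262 ((504.94610595703125, 210.91604614257812), (7.724647045135498, 33.334354400634766), 18.94355583190918) [[498.6, 196.4], [513.2, 227.5]]
48 398 ((505.4412536621094, 210.97592163085938), (8.011229515075684, 44.48351287841797), 16.85102653503418) [[497.3, 189.9], [513.4, 231.5]]
52 473 ((505.2001647949219, 210.7069091796875), (8.034332275390625, 45.493865966796875), 18.692333221435547) [[497.0, 189.0], [513.5, 231.8]]
56 561 ((498.0135192871094, 208.23583984375), (22.797767639160156, 45.21622085571289), 19.297317504882812) [[485.2, 189.1], [513.5, 231.7]]
```

move_arm(increments=[[[0.025, 0, 0, 0], [0.025, 0, 0, 0], [0.016, 0, 0, 0], [0.008, 0, 0, 0], [0.008, 0, 0, 0], [0.006, 0, 0, 0], [0.005, 0, 0, 0], [0, 0, 0, 0], [0, 0, 0, 0], [0, 0, 0, 0], [0, 0, 0, 0]]])

```text
t: 10.25
tool_pos: [0.4978, 0.2082, 0.0072]
tool_rot: [0.968, 1.345, -0.968]
contact_force: [0.3, -0.7, -0.7]
opening: 0.0207
```

move_arm(increments=[[[0.004, 0, 0, 0], [0.004, 0, 0, 0], [0, 0, 0, 0], [0, 0, 0, 0]]])

```text
t: 10.58
tool_pos: [0.4978, 0.2082, 0.0071]
tool_rot: [0.967, 1.345, -0.969]
contact_force: [-6.2, -2.2, 12.4]
opening: 0.02
```

move_arm(increments=[[[-0.004, 0, 0, 0], [0, 0, 0, 0], [0, 0, 0, 0], [0, 0, 0, 0], [0, 0, 0, 0], [0, 0, 0, 0], [-0.02, 0, 0, 0], [-0.06, 0, 0, 0], [-0.12, 0, 0, 0], [-0.12, 0, 0, 0], [0, 0, 0, 0], [0, 0, 0, 0], [0, 0, 0, 0]]], gripper=0)

```text
t: 11.67
tool_pos: [0.4975, 0.2081, 0.086]
tool_rot: [0.968, 1.345, -0.968]
contact_force: [-0.1, -0.3, 0.7]
opening: 0.0852
```

```bash
python3 - <<'E'
from fit import *
M=tcp();print(M.round(4).tolist())
im,T=wrist();save("w5.png",im);Q=cloud(im,T).reshape(-1,3)
h=np.hypot(Q[:,0]-.498,Q[:,1]-.2087)
for a,b in((.034,.042),(.0125,.0155),(.0155,.0185),(.0185,.022)):
    s=Q[(h<.016 if a>.03 else h<.03)&(Q[:,2]>a)&(Q[:,2]<b)];print(a,len(s),cv2.minAreaRect((s[:,:2]*1000).astype(np.float32)),np.median(s[:,2]))
d=Q[(abs(Q[:,2]-.0188)<.002)&(Q[:,1]>.07)&(Q[:,0]<.67)&(Q[:,0]>.4)];print("deck",cv2.minAreaRect((d[:,:2]*1000).astype(np.float32)),np.median(d[:,2]))
# nut top tilt
s=Q[(h<.011)&(Q[:,2]>.034)&(Q[:,2]<.042)];A=np.c_[s[:,:2],np.ones(len(s))];print("top plane",np.linalg.lstsq(A,s[:,2],rcond=None)[0])
E
```

```text
[[-0.0001, 0.9483, 0.3172, 0.4975], [-0.0, 0.3172, -0.9483, 0.2081], [-1.0, -0.0001, -0.0, 0.086], [0.0, 0.0, 0.0, 1.0]]
0.034 1015 ((497.4755859375, 208.96701049804688), (21.814363479614258, 21.817384719848633), 67.36499786376953) 0.03775247247912411
0.0125 413 ((497.5075988769531, 208.46475219726562), (39.10843276977539, 40.814090728759766), 15.851192474365234) 0.013135289496610053
0.0155 2337 ((498.0351257324219, 208.6544189453125), (59.698974609375, 58.640357971191406), 72.12212371826172) 0.017847554504698715
0.0185 2026 ((498.0850524902344, 208.62448120117188), (59.35487365722656, 59.48225784301758), 68.91814422607422) 0.01901997592011649
deck ((545.4146118164062, 162.32339477539062), (151.08497619628906, 186.88780212402344), 83.54169464111328) 0.01868319929811718
top plane [-0.02003445  0.00017857  0.047653  ]
```

View pics/w5.png

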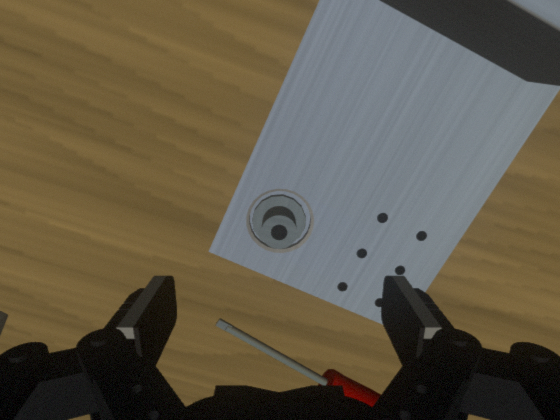

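The nut is home: its top is at 39 mm after the 1.2 mm camera offset, and it's centred and level at (279,220). The plate's yaw is -6.5°. I'll go to the square now.

move_arm(increments=[[[-0.12, 0, 0, -0.076], [-0.12, 0, 0, -0.076], [-0.12, 0, 0, 0], [0, -0.053, 0.134, 0], [0, -0.053, 0.134, 0], [0, -0.053, 0.134, 0], [0, -0.053, 0.134, 0], [0, -0.053, 0.134, 0], [0, -0.053, 0.134, 0], [0, -0.053, 0.134, 0], [0, -0.053, 0.134, 0], [0, -0.053, 0.134, 0], [0, -0.053, 0.134, 0], [0, -0.053, 0.134, 0], [0, -0.053, 0.134, 0], [0, -0.053, 0.132, 0], [0, 0, 0, 0], [0, 0, 0, 0], [0, 0, 0, 0]]])

```text
t: 13.3
tool_pos: [0.5827, -0.2511, 0.1741]
tool_rot: [0.787, 1.427, -0.787]
contact_force: [0.0, 0.3, -0.1]
opening: 0.0852
```

```bash
python3 - <<'E'
from fit import *
M=tcp();print(M.round(4).tolist(), np.degrees(np.arctan2(M[1,1],M[0,1])))
im,T=wrist();Q=cloud(im,T).reshape(-1,3);fit(Q)
s=Q[(np.hypot(Q[:,0]-.59,Q[:,1]+.248)<.04)&(Q[:,2]>.108)&(Q[:,2]<.12)];r=cv2.minAreaRect((s[:,:2]*1000).astype(np.float32));print(r)
a=np.radians(32.3);g=np.r_[np.array(r[0])/1000-.007*np.array([np.cos(a),np.sin(a)]),.053];print(g,(M[:3,:3].T@(g-M[:3,3])/.25).round(4))
E
```

```text
[[-0.0028, 0.8466, 0.5322, 0.5827], [0.0021, 0.5322, -0.8466, -0.2511], [-1.0, -0.0012, -0.0033, 0.1741], [0.0, 0.0, 0.0, 1.0]] 32.15710691562941
nut top few
flange few
stock 1819 c [ 568.8 -261.3] size [95.  29.9] ang 32.33 z [13.7 14.7 15.9]
blade top 1136 c [ 590.1 -247.9] size [45.3  9.9] ang 32.4 z [111.2 113.6 114.7]
blade 213 c [ 608.6 -236.1] size [1.4 9.9] ang 33.28 z [34.4 70.8 97. ]
deck few
cheek top few
cheek few
pocket few
((590.0320434570312, -247.8720703125), (45.23284149169922, 9.85543441772461), 32.63503646850586)
[ 0.58411521 -0.25161254  0.053     ] [0.4845 0.0043 0.0064]
```

move_arm(increments=[[[0.08, 0.004, 0.01, 0], [0.08, 0, 0, 0], [0.08, 0, 0, 0], [0.08, 0, 0, 0], [0.08, 0, 0, 0], [0.08, 0, 0, 0], [0.004, 0, 0, 0], [0, 0, 0, 0], [0, 0, 0, 0]]])

```text
t: 14.1
tool_pos: [0.5863, -0.2528, 0.0562]
tool_rot: [0.785, 1.423, -0.785]
contact_force: [0.2, -0.2, 0.4]
opening: 0.0852
```

move_arm(increments=[[[0, 0, 0, 0], [0, 0, 0, 0], [0, 0, 0, 0], [0, 0, 0, 0], [0, 0, 0, 0], [0, 0, 0, 0], [0, 0, 0, 0], [0, 0, 0, 0], [0, 0, 0, 0], [0, 0, 0, 0], [0, 0, 0, 0], [0, 0, 0, 0]]], gripper=1, squeeze=80)

```text
t: 15.1
tool_pos: [0.5856, -0.2532, 0.0553]
tool_rot: [0.787, 1.424, -0.786]
contact_force: [-2.6, 2.6, 3.4]
opening: 0.0092
```

```bash
python3 - <<'E'
from fit import *
M=tcp();print(M.round(4).tolist(),ctrl.get_obs()["contact_force"])
im,T=wrist();save("w6.png",im);Q=cloud(im,T).reshape(-1,3);fit(Q)
L=cloud(im,im["tool_from_camera"]).reshape(-1,3)*1000
s=L[(abs(L[:,0]-(53-14))<4)&(abs(L[:,2])<40)&(L[:,1]>-90)&(L[:,1]<60)];print(s.min(0),s.max(0))
E
```

```text
[[-0.0003, 0.8464, 0.5325, 0.5856], [0.0004, 0.5325, -0.8464, -0.2532], [-1.0, -0.0001, -0.0005, 0.0553], [0.0, 0.0, 0.0, 1.0]] [-2.62703111  2.64218183  3.40994541]
nut top few
flange few
stock 1961 c [ 590.7 -248.2] size [44.6 30.1] ang 32.18 z [13.7 14.8 15.9]
blade top 15550 c [ 591.  -248.8] size [45.8 86.3] ang 32.03 z [105.4 116.6 124.1]
blade 3156 c [ 600.  -242.9] size [24.1 36.5] ang 31.98 z [45.3 85.1 98.1]
deck few
cheek top few
cheek few
pocket few
[ 35.08440357 -15.36516101 -16.56283636] [42.97706676 29.22532733 13.51826283]
```

move_arm(increments=[[[-0.04, 0, 0, 0], [-0.06, 0, 0, 0], [-0.06, 0, 0, 0.054], [-0.06, 0, 0, 0.054], [-0.06, 0, 0, 0.054], [-0.06, 0, 0, 0.054], [-0.06, 0, 0, 0.054], [0, 0, 0, 0.054], [0, 0, 0, 0.054], [0, 0, 0, 0.052], [0, 0, 0, 0], [0, 0, 0, 0]]], squeeze=110)

```text
t: 16.15
tool_pos: [0.5856, -0.2535, 0.1552]
tool_rot: [1.291, 1.154, -1.291]
contact_force: [-0.1, -0.3, -4.3]
opening: 0.0089
```

move_arm(increments=[[[0, -0.007, -0.05, 0], [0, -0.013, -0.09, 0], [0, -0.017, -0.117, 0], [0, -0.017, -0.117, 0], [0, -0.017, -0.117, 0], [0, -0.017, -0.117, 0], [0, -0.017, -0.117, 0], [0, -0.017, -0.117, 0], [0, -0.017, -0.117, 0], [0, -0.017, -0.117, 0], [0, -0.017, -0.117, 0], [0, -0.017, -0.117, 0], [0, -0.017, -0.117, 0], [0, -0.017, -0.117, 0], [0, -0.012, -0.06, 0], [0, 0, -0.031, 0], [0, 0, 0, 0], [0, 0, 0, 0], [0, 0, 0, 0]]])

```text
t: 17.73
tool_pos: [0.5735, 0.1585, 0.155]
tool_rot: [1.292, 1.153, -1.293]
contact_force: [-0.0, 0.4, -5.5]
opening: 0.0088
```

```bash
cat > look.py <<'E'
from fit import *
import sys
M=tcp();o=ctrl.get_obs();print("tcp",M[:3,3].round(4),"yaw",np.degrees(np.arctan2(M[1,1],M[0,1])).round(2),"F",o["contact_force"].round(1),"tq",o["wrist_torque"].round(2),o["opening"].round(4))
im,T=wrist();save(sys.argv[1],im);Q=cloud(im,T).reshape(-1,3)
d=Q[(abs(Q[:,2]-.0188)<.0015)&(Q[:,1]>.07)&(Q[:,0]<.68)&(Q[:,0]>.4)&(Q[:,1]<.26)]
r=cv2.minAreaRect((d[:,:2]*1000).astype(np.float32));print("deck",np.round(r[0],1),np.round(r[1],1),r[2])
L=cloud(im,im["tool_from_camera"]).reshape(-1,3)*1000
s=L[(abs(L[:,2]+1)<17)&(L[:,1]>0)&(L[:,1]<60)]
# stock top: shows in front of the blade? blade front face & stock end share y~29
f=s[(s[:,1]>15)&(s[:,1]<40)]
for a in range(-60,75,10):
    k=f[(f[:,0]>a)&(f[:,0]<a+10)]
    if len(k)>8: print(a,len(k),"y",np.percentile(k[:,1],[2,50,98]).round(1),"z",np.percentile(k[:,2],[2,98]).round(1))
E
python3 look.py w7.png
```

```text
Traceback (most recent call last):
  File "look.py", line 3, in <module>
    M=tcp();o=ctrl.get_obs();print("tcp",M[:3,3].round(4),"yaw",np.degrees(np.arctan2(M[1,1],M[0,1])).round(2),"F",o["contact_force"].round(1),"tq",o["wrist_torque"].round(2),o["opening"].round(4))
                                                                                                                                                                               ^^^^^^^^^^^^^^^^^^
AttributeError: 'float' object has no attribute 'round'
```

```bash
sed -i 's/o\["opening"\].round(4)/o["opening"]/' look.py; python3 look.py w7.png
```

```text
tcp [0.5735 0.1585 0.155 ] yaw -6.56 F [-0.   0.4 -5.5] tq [ 0.01 -0.04  0.02] 0.00882262382424188
deck [552.7 162.1] [150.5 200.1] 83.45193481445312
-60 1648 y [15.3 23.8 28.7] z [-5.3  4.1]
-50 349 y [27.6 28.4 28.8] z [-5.4  4.1]
-40 269 y [27.6 28.3 28.8] z [-5.4  4. ]
-30 224 y [27.8 28.4 28.8] z [-5.4  4. ]
-20 180 y [27.6 28.3 28.7] z [-5.5  4. ]
-10 148 y [27.6 28.4 28.7] z [-5.6  3.9]
0 128 y [27.7 28.3 28.7] z [-5.5  3.9]
10 104 y [27.6 28.3 28.7] z [-5.5  4. ]
20 91 y [27.8 28.3 28.7] z [-5.5  3.8]
30 192 y [16.1 25.  28.6] z [-15.   12.3]
40 810 y [15.4 24.2 28.5] z [-15.7  13.6]
50 90 y [27.9 28.3 28.6] z [-14.9  13.3]
```

View pics/w7.png

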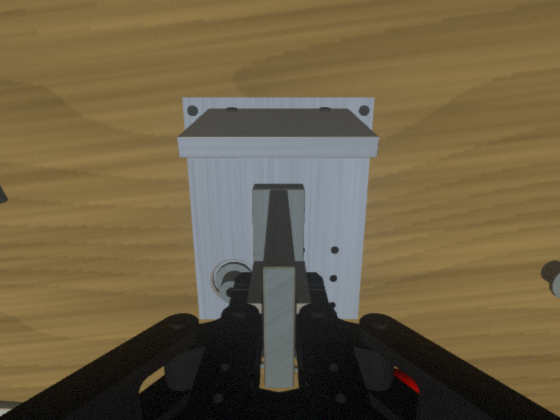

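The view shows the square upright and in line with the plate (both yaw -6.55°). The heel is 30.6 mm short of the corner, and the nut sits in its pocket at (233,283). I'll lower it to the plate.

move_arm(increments=[[[0.04, 0, 0, 0], [0.06, 0, 0, 0], [0.06, 0, 0, 0], [0.06, 0, 0, 0], [0.05, 0, 0, 0], [0.03, 0, 0, 0], [0.005, 0, 0, 0], [0, 0, 0, 0], [0, 0, 0, 0], [0, 0, 0, 0]]])

```text
t: 18.62
tool_pos: [0.5745, 0.1596, 0.0802]
tool_rot: [1.294, 1.152, -1.291]
contact_force: [0.5, -0.2, -3.9]
opening: 0.0085
```

move_arm(increments=[[[0.004, 0, 0, 0], [0.004, 0, 0, 0], [0.004, 0, 0, 0], [0, 0, 0, 0], [0, 0, 0, 0], [0, 0, 0, 0]]])

```text
t: 19.12
tool_pos: [0.5735, 0.1595, 0.0758]
tool_rot: [1.293, 1.153, -1.293]
contact_force: [1.0, -0.7, -4.8]
opening: 0.0087
```

move_arm(increments=[[[0.004, 0, 0, 0], [0, 0, 0, 0], [0, 0, 0, 0]]])

```text
t: 19.37
tool_pos: [0.5739, 0.1595, 0.0754]
tool_rot: [1.293, 1.153, -1.292]
contact_force: [-0.3, 0.7, -1.6]
opening: 0.0088
```

move_arm(increments=[[[0.002, 0, 0, 0], [0, 0, 0, 0], [0, 0, 0, 0]]])

```text
t: 19.62
tool_pos: [0.5739, 0.1596, 0.0754]
tool_rot: [1.293, 1.153, -1.292]
contact_force: [-3.9, 0.3, 3.8]
opening: 0.0092
```

move_arm(increments=[[[0, 0.01, 0, 0], [0, 0.012, 0, 0], [0, 0.012, 0, 0], [0, 0.012, 0, 0], [0, 0.012, 0, 0], [0, 0.012, 0, 0], [0, 0.012, 0, 0], [0, 0.012, 0, 0], [0, 0.01, 0, 0], [0, 0, 0, 0], [0, 0, 0, 0], [0, 0, 0, 0]]])

```text
t: 20.62
tool_pos: [0.5989, 0.157, 0.0754]
tool_rot: [1.292, 1.155, -1.293]
contact_force: [-7.7, 1.3, 7.8]
opening: 0.0086
```

```bash
python3 look.py w8.png
```

```text
tcp [0.5989 0.157  0.0754] yaw -6.51 F [-7.7  1.3  7.8] tq [0.18 1.19 0.03] 0.008613301140967273
deck [561.2 160.9] [150.7 183.4] 83.55004119873047
-60 1628 y [15.4 23.7 28.7] z [-5.3  4.1]
-50 381 y [27.7 28.4 39.1] z [-7.6  4.6]
-40 3054 y [28.5 34.4 39.9] z [-17.3  15.3]
```

move_arm(increments=[[[0, 0.006, 0, 0], [0, 0.006, 0, 0], [0, 0.004, 0, 0], [0, 0, 0, 0], [0, 0, 0, 0], [0, 0, 0, 0]]])

```text
t: 21.17
tool_pos: [0.6017, 0.1568, 0.0755]
tool_rot: [1.291, 1.157, -1.296]
contact_force: [-12.3, 1.0, 10.8]
opening: 0.0089
```

move_arm(increments=[[[0, 0.004, 0, 0], [0, 0, 0, 0], [0, 0, 0, 0]]])

```text
t: 21.42
tool_pos: [0.6025, 0.1567, 0.0755]
tool_rot: [1.29, 1.158, -1.296]
contact_force: [-11.9, 1.4, 12.4]
opening: 0.0089
```

move_arm(increments=[[[0, 0.004, 0, 0], [0, 0, 0, 0], [0, 0, 0, 0]]])

```text
t: 21.67
tool_pos: [0.6033, 0.1565, 0.0755]
tool_rot: [1.29, 1.158, -1.296]
contact_force: [-12.4, 1.3, 11.8]
opening: 0.0085
```

move_arm(increments=[[[0, 0.004, 0, 0], [0, 0, 0, 0], [0, 0, 0, 0]]])

```text
t: 21.92
tool_pos: [0.6041, 0.1565, 0.0755]
tool_rot: [1.29, 1.158, -1.297]
contact_force: [-12.6, 1.3, 12.8]
opening: 0.009
```

```bash
cat > chk.py <<'E'
from fit import *
M=tcp();o=ctrl.get_obs();print("tool x",M[:3,0].round(4),"F",o["contact_force"].round(1),"tq",o["wrist_torque"].round(2))
im,T=wrist();np.savez("last.npz",T=T,**im);Q=cloud(im,T).reshape(-1,3)*1000
xh=np.array([.9935,-.1141,0]);yh=np.array([.1141,.9935,0]);D=np.c_[(Q-[552.7,162.1,-1.2])@xh,(Q-[552.7,162.1,0])@yh,Q[:,2]+1.2]
# cheek top face/inner, blade top
k=D[(D[:,0]>55)&(D[:,0]<110)&(abs(D[:,1])>12)&(abs(D[:,1])<54)&(D[:,2]>28)]
t=k[k[:,2]>108];print("cheek top x",np.percentile(t[:,0],[2,98]).round(1),"z",np.percentile(t[:,2],[5,50,95]).round(1)) 
A=np.c_[t[:,:2],np.ones(len(t))];print("top plane slopes",np.linalg.lstsq(A,t[:,2],rcond=None)[0].round(4))
b=D[(abs(D[:,1]-1)<4)&(D[:,2]>130)&(D[:,2]<140)&(D[:,0]>20)&(D[:,0]<95)];print("blade top x",len(b),np.percentile(b[:,0],[2,98]).round(1),"z",np.median(b[:,2]).round(1))
if len(b)>50: print("blade slope",np.linalg.lstsq(np.c_[b[:,:2],np.ones(len(b))],b[:,2],rcond=None)[0].round(4))
E
python3 chk.py
```

```text
tool x [-6.3e-03  9.0e-04 -1.0e+00] F [-12.6   1.3  12.8] tq [ 0.28  2.33 -0.05]
cheek top x [56.6 92.2] z [113.8 150.4 171.6]
top plane slopes [-1.463600e+00 -4.800000e-03  2.468984e+02]
blade top x 3253 [37.4 80.7] z 135.1
blade slope [-2.510000e-02  3.300000e-03  1.365014e+02]
```

```bash
sed -i 's/t=k\[k\[:,2\]>108\]/t=k[(k[:,2]>110)\&(k[:,2]<118)\&(k[:,0]>70)\&(abs(k[:,1])>25)]/' chk.py; python3 chk.py; python3 - <<'E'
import numpy as np,cv2
im=np.load("last.npz");cv2.imwrite("pics/w9.png",im["pixels"][...,::-1])
E
```

```text
tool x [-6.2e-03  9.0e-04 -1.0e+00] F [-13.1   1.4  12.3] tq [ 0.24  2.36 -0.  ]
cheek top x [81.  92.4] z [112.1 114.8 115.8]
top plane slopes [-1.045000e-01 -4.000000e-04  1.237401e+02]
blade top x 3258 [37.4 80.7] z 135.1
blade slope [-2.530000e-02  1.000000e-04  1.365214e+02]
```

View pics/w9.png

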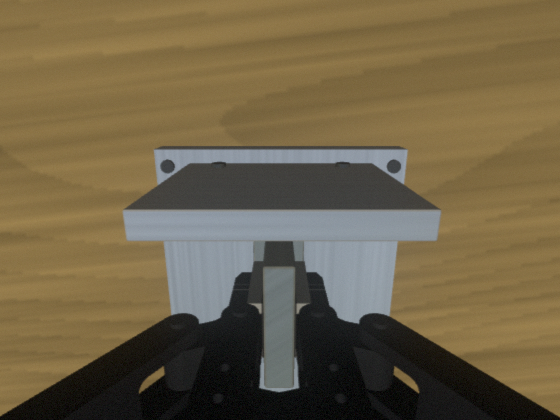

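move_arm(increments=[[[0, 0.004, 0, 0], [0, 0, 0, 0], [0, 0, 0, 0]]])

```text
t: 22.27
tool_pos: [0.6042, 0.1565, 0.0756]
tool_rot: [1.289, 1.16, -1.299]
contact_force: [-17.8, -0.2, 13.8]
opening: 0.0087
```

move_arm(increments=[[[0, 0.004, 0, 0], [0, 0, 0, 0], [0, 0, 0, 0]]])

```text
t: 22.52
tool_pos: [0.6043, 0.1565, 0.0756]
tool_rot: [1.287, 1.162, -1.3]
contact_force: [-21.2, 1.2, 18.1]
opening: 0.0086
```

```bash
python3 chk.py
```

```text
tool x [-1.100e-02  9.000e-04 -9.999e-01] F [-21.2   1.2  18.1] tq [ 0.22  3.32 -0.07]
cheek top x [81.  92.7] z [112.3 114.8 115.8]
top plane slopes [-9.510000e-02 -4.000000e-04  1.229324e+02]
blade top x 3229 [37.7 81.1] z 135.2
blade slope [-2.89000e-02  4.30000e-03  1.36789e+02]
```

```bash
cat > flat.py <<'E'
from fit import *
xh=np.array([.9935,-.1141,0]);yh=np.array([.1141,.9935,0])
def deckf(Q): Q=Q*1000;return np.c_[(Q-[552.7,162.1,0])@xh,(Q-[552.7,162.1,0])@yh,Q[:,2]+1.2]
def plane(s,n,dep=2):
    if len(s)<30: print(n,"few",len(s));return
    o=[i for i in range(3) if i!=dep]
    for _ in range(3):
        A=np.c_[s[:,o],np.ones(len(s))];c=np.linalg.lstsq(A,s[:,dep],rcond=None)[0];e=s[:,dep]-A@c;s=s[abs(e)<max(2*e.std(),.3)]
    print(n,len(s),"slopes",c[:2].round(4),"rms",e.std().round(2),"range",np.percentile(s,[2,98],axis=0).round(1).tolist())
T=tcp();o=ctrl.get_obs();print("tool x",T[:3,0].round(4),"F",o["contact_force"].round(1),"pos",o["tool_pos"].round(4))
im,Tc=wrist();D=deckf(cloud(im,Tc).reshape(-1,3));x,y,z=D.T
plane(D[(abs(z-36)<2.5)&(abs(y-1)<14)&(x>-20)&(x<80)],"stock top")
plane(D[(abs(z-20)<2)&(abs(y)>20)&(abs(y)<70)&(x>-20)&(x<75)],"deck")
plane(D[(abs(z-135)<2)&(abs(y-1)<5)&(x>36)&(x<82)],"blade top")
plane(D[(abs(z-115)<1.5)&(abs(y)<54)&(abs(y)>20)&(x>70)&(x<100)],"cheek top")
for c in("side","scene"):
    im=ctrl.get_image(c);D=deckf(cloud(im).reshape(-1,3));D[:,2]-=1.2;x,y,z=D.T
    np.savez(c+"L.npz",**im)
    plane(D[(abs(z-36)<3)&(abs(y)<18)&(x>-20)&(x<40)],c+" stock top")
    plane(D[(abs(z-20)<3)&(abs(y)>20)&(abs(y)<70)&(x>-80)&(x<60)],c+" deck")
    plane(D[(x>70)&(x<90)&(abs(y)<53)&(z>30)&(z<105)&(abs(y)>20)],c+" cheek inner",0)
    plane(D[(z>40)&(z<130)&(abs(y)<14)&(x>38)&(x<80)],c+" blade side",1)
E
python3 flat.py
```

```text
tool x [-1.100e-02  9.000e-04 -9.999e-01] F [-20.3   2.1  17.3] pos [0.6043 0.1565 0.0756]
stock top 288 slopes [-0.0075  0.0021] rms 0.5 range [[35.8, -12.6, 35.5], [47.7, 14.9, 37.3]]
deck 8670 slopes [-0.     -0.0003] rms 0.49 range [[-14.8, -68.2, 19.1], [40.2, 68.1, 20.9]]
blade top 3408 slopes [-0.0159  0.0026] rms 0.46 range [[37.6, -3.8, 134.1], [80.4, 5.6, 136.0]]
cheek top 5855 slopes [-0.0062 -0.0001] rms 0.5 range [[80.9, -52.6, 113.9], [92.5, 52.7, 115.7]]
side stock top 140 slopes [-0.0081  0.0156] rms 0.86 range [[-13.5, -15.8, 35.2], [38.2, 13.1, 38.3]]
side deck 924 slopes [ 0.0013 -0.0002] rms 0.88 range [[-77.7, -68.5, 18.2], [55.5, 66.5, 21.4]]
side cheek inner 64 slopes [-0.0082  0.0052] rms 0.24 range [[80.4, -52.6, 31.2], [81.4, -20.4, 102.9]]
side blade side 331 slopes [ 0.0196 -0.0176] rms 1.51 range [[38.9, -7.8, 42.3], [79.3, -2.8, 125.3]]
scene stock top 102 slopes [-0.0042  0.0015] rms 1.59 range [[-10.0, -13.9, 33.3], [35.7, 15.8, 38.5]]
scene deck 606 slopes [ 0.0018 -0.0001] rms 1.32 range [[-77.8, -68.2, 17.2], [56.6, 66.6, 21.8]]
scene cheek inner few 12
scene blade side 132 slopes [ 0.2408 -0.1395] rms 3.46 range [[40.4, -13.3, 41.4], [79.2, 0.5, 127.0]]
```

The square is pitched about 0.01 rad forward, because the arm flexes under the push while the grip is tight. I'll ease the grip so it settles on both faces, then grip again.

move_arm(increments=[[[0, -0.002, 0, 0], [0, 0, 0, 0], [0, 0, 0, 0], [0, 0, 0, 0]]], squeeze=20)

```text
t: 23.05
tool_pos: [0.6042, 0.1565, 0.0756]
tool_rot: [1.288, 1.161, -1.299]
contact_force: [-19.8, 2.0, 15.9]
opening: 0.0087
```

```bash
python3 flat.py | grep -v scene
```

```text
tool x [-9.7e-03  9.0e-04 -1.0e+00] F [-19.8   2.   15.9] pos [0.6042 0.1565 0.0756]
stock top 318 slopes [ 0.0113 -0.0027] rms 0.47 range [[35.8, -12.6, 35.5], [48.2, 14.9, 37.2]]
deck 8823 slopes [-0.0001  0.    ] rms 0.49 range [[-14.7, -68.1, 19.1], [40.9, 68.2, 20.9]]
blade top 3398 slopes [-0.0147 -0.0009] rms 0.46 range [[37.5, -3.8, 134.2], [80.5, 5.6, 136.0]]
cheek top 5630 slopes [-0.0073 -0.0003] rms 0.49 range [[81.2, -52.6, 114.0], [92.4, 52.7, 115.8]]
side stock top 144 slopes [0.0004 0.0203] rms 0.89 range [[-13.8, -15.4, 34.7], [36.8, 13.9, 37.9]]
side deck 920 slopes [-0.0007  0.0011] rms 0.85 range [[-77.3, -68.3, 18.3], [55.7, 66.7, 21.3]]
side cheek inner 59 slopes [0.0045 0.0022] rms 0.24 range [[80.5, -52.7, 33.0], [81.4, -20.8, 103.7]]
side blade side 345 slopes [ 0.0259 -0.0167] rms 1.49 range [[38.7, -7.5, 41.5], [79.1, -2.6, 125.4]]
```

move_arm(increments=[[[0.004, 0, 0, 0], [0, 0, 0, 0], [0, 0, 0, 0]]])

```text
t: 23.45
tool_pos: [0.6043, 0.1565, 0.0756]
tool_rot: [1.288, 1.161, -1.3]
contact_force: [-22.5, 0.4, 20.8]
opening: 0.0088
```

move_arm(increments=[[[0.004, 0, 0, 0], [0, 0, 0, 0], [0, 0, 0, 0]]])

```text
t: 23.7
tool_pos: [0.6044, 0.1565, 0.0756]
tool_rot: [1.288, 1.161, -1.3]
contact_force: [-23.8, -0.8, 24.7]
opening: 0.0085
```

```bash
python3 flat.py | grep -v scene
```

```text
tool x [-1.000e-02  7.000e-04 -9.999e-01] F [-23.8  -0.8  24.7] pos [0.6044 0.1565 0.0756]
stock top 302 slopes [0.005  0.0024] rms 0.53 range [[36.0, -12.6, 35.5], [47.8, 14.9, 37.4]]
deck 8646 slopes [-0.0001 -0.0001] rms 0.49 range [[-14.6, -68.0, 19.1], [40.4, 68.1, 20.9]]
blade top 3382 slopes [-0.0146  0.0012] rms 0.45 range [[37.7, -3.7, 134.2], [80.6, 5.6, 136.1]]
cheek top 5812 slopes [-0.0067 -0.0002] rms 0.49 range [[81.0, -52.6, 114.0], [92.5, 52.6, 115.8]]
side stock top 137 slopes [-0.0274  0.0027] rms 0.89 range [[-14.1, -15.7, 34.7], [37.8, 14.6, 38.2]]
side deck 939 slopes [ 0.0009 -0.0004] rms 0.92 range [[-77.5, -68.2, 18.0], [55.4, 67.1, 21.4]]
side cheek inner 54 slopes [0.0035 0.0022] rms 0.2 range [[80.4, -52.4, 33.2], [81.2, -21.5, 104.3]]
side blade side 348 slopes [ 0.0064 -0.0122] rms 1.4 range [[38.6, -7.3, 40.9], [79.4, -2.5, 125.8]]
```

move_arm(increments=[[[0, -0.003, 0, 0], [0, -0.003, 0, 0], [0, 0, 0, 0], [0, 0, 0, 0]]])

```text
t: 24.18
tool_pos: [0.6042, 0.1565, 0.0755]
tool_rot: [1.29, 1.158, -1.297]
contact_force: [-18.1, -0.5, 21.0]
opening: 0.0086
```

```bash
python3 flat.py | egrep "tool|blade top|stock|cheek"
```

```text
tool x [-6.4e-03  7.0e-04 -1.0e+00] F [-18.1  -0.5  21. ] pos [0.6042 0.1565 0.0755]
stock top 316 slopes [0.0015 0.0023] rms 0.5 range [[35.9, -12.6, 35.4], [48.4, 14.9, 37.2]]
blade top 3435 slopes [-0.0136 -0.0031] rms 0.45 range [[37.4, -3.7, 134.1], [80.2, 5.6, 135.9]]
cheek top 5653 slopes [-0.0083 -0.0002] rms 0.48 range [[81.0, -52.5, 114.0], [92.3, 52.6, 115.7]]
side stock top 142 slopes [-0.0055  0.014 ] rms 0.96 range [[-13.8, -16.8, 34.7], [36.9, 15.1, 38.2]]
side cheek inner 56 slopes [-0.0033  0.0023] rms 0.2 range [[80.5, -52.6, 33.5], [81.2, -20.9, 102.8]]
scene stock top 101 slopes [-0.0181 -0.0073] rms 1.29 range [[-9.3, -14.8, 33.3], [37.5, 16.1, 38.2]]
scene cheek inner few 10
```

move_arm(increments=[[[0, -0.003, 0, 0], [0, -0.003, 0, 0], [0, 0, 0, 0], [0, 0, 0, 0]]])

```text
t: 24.67
tool_pos: [0.604, 0.1565, 0.0755]
tool_rot: [1.291, 1.156, -1.294]
contact_force: [-13.7, 0.5, 17.7]
opening: 0.0085
```

```bash
python3 flat.py | egrep "tool|blade top|stock|cheek"
```

```text
tool x [-3.e-03  7.e-04 -1.e+00] F [-13.7   0.5  17.7] pos [0.604  0.1565 0.0755]
stock top 310 slopes [-0.0114  0.0038] rms 0.46 range [[36.2, -12.6, 35.4], [48.2, 14.9, 37.1]]
blade top 3390 slopes [-0.0081  0.0086] rms 0.46 range [[37.2, -3.8, 134.2], [79.9, 5.6, 135.9]]
cheek top 5743 slopes [-0.0079 -0.0003] rms 0.5 range [[80.7, -52.6, 114.0], [92.0, 52.7, 115.8]]
side stock top 146 slopes [-0.0062  0.0039] rms 0.96 range [[-13.5, -15.9, 34.2], [37.5, 14.6, 37.6]]
side cheek inner 58 slopes [-0.0096  0.0015] rms 0.2 range [[80.3, -52.7, 33.3], [81.1, -20.7, 103.7]]
scene stock top 97 slopes [ 0.0119 -0.0047] rms 1.34 range [[-8.8, -13.9, 33.2], [38.3, 16.1, 37.6]]
scene cheek inner few 10
```

move_arm(increments=[[[0.003, -0.003, 0, 0], [0, 0, 0, 0], [0, 0, 0, 0], [0, 0, 0, 0]]], squeeze=60)

```text
t: 25.15
tool_pos: [0.6039, 0.1565, 0.0754]
tool_rot: [1.292, 1.155, -1.293]
contact_force: [-13.3, -0.7, 19.3]
opening: 0.009
```

```bash
python3 flat.py | egrep "tool|blade top|stock|cheek"
```

```text
tool x [-1.7e-03  6.0e-04 -1.0e+00] F [-13.3  -0.7  19.3] pos [0.6039 0.1565 0.0754]
stock top 320 slopes [0.0133 0.0046] rms 0.51 range [[35.8, -12.5, 35.1], [48.2, 14.9, 37.1]]
blade top 3392 slopes [-0.0074  0.0015] rms 0.44 range [[37.1, -3.7, 134.1], [79.6, 5.6, 135.8]]
cheek top 5647 slopes [-0.008  -0.0001] rms 0.49 range [[80.5, -52.7, 114.0], [91.8, 52.7, 115.8]]
side stock top 141 slopes [ 0.0033 -0.0209] rms 0.91 range [[-13.9, -17.1, 34.4], [37.4, 14.6, 37.6]]
side cheek inner 60 slopes [ 0.0005 -0.0018] rms 0.26 range [[80.1, -52.4, 33.2], [81.0, -21.9, 103.1]]
scene stock top 99 slopes [ 0.0049 -0.0317] rms 1.58 range [[-9.9, -14.5, 33.0], [38.1, 17.0, 38.4]]
scene cheek inner few 14
```

```bash
python3 - <<'E'
from fit import *
im=np.load("sceneL.npz");Q=cloud(dict(im)).reshape(-1,3)
s=Q[(np.hypot(Q[:,0]-.5,Q[:,1]-.209)<.012)&(Q[:,2]>.03)&(Q[:,2]<.045)];print("nut top",len(s),np.median(s,0) if len(s) else '')
o=ctrl.get_obs();print(o["contact_force"],o["opening"],o["t"])
print(ctrl.finish_job())
E
```

```text
nut top 34 [0.50285712 0.20745981 0.03763164]
[-13.37911745   0.97538187  19.3316912 ] 0.008687577656628124 25.3
the job is handed in; nothing more can be done
None
```

The job is handed in at 25.3 s. The nut is in the pocket and released. After that I stood the square on the plate and pressed it into the corner, and it is still gripped at 60 N.

**Nut:** it is centred in the pocket and its top reads about 39 mm above the bench, as it should when fully home. It was still in place in the last picture.

**Square:** it pushes about 13 N forward and 19 N down. Its heel is within about 0.3 mm of the corner line. The TCP height is back to the value it had when the square first rested on the plate. The blade-top and cheek-top slopes agree to about 0.001 rad, and the tool tilt is 0.0017 rad.

**Checks that failed or disagreed:**
- **Fingertips:** they lie about 15 mm behind the reported TCP, where the text says 14 mm ahead. My first close on the nut therefore shut above it without touching, and I corrected the depth for later grasps.
- **Too hard a push:** at about 21 N forward the square pitched roughly 0.01 rad forward. I backed the push off until it read flat, and loosening the grip had made no difference.
- **Camera readings:** they ran about 1.2 mm low in height, and side and scene disagreed by about 4 mm, so I used the wrist camera. The slopes of the square's stock are too noisy to confirm flatness on their own.

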